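# Put the herb canisters up in order beside the balance

### The arm

A 6-joint arm with a two-finger parallel gripper is mounted at the origin on the work surface. World frame = base frame: x ahead of the robot, y to its left, z up, the work surface at z = 0. Lengths are in mm, angles in rad, forces in N, time in s.
With the tool pointing down it reaches from about 350 to 775 mm from the base axis. Payload 7.3 kg.
Tool frame: the origin (TCP) lies at the centre of the arm's flange, where the gripper is bolted on; the fingertips stand 178 mm ahead of it and the grasp point (between the pads) lies 159 mm ahead of it; z points along the fingers, y is the direction in which the jaws open and shut (so a half turn about z gives the same grasp; the last joint's range is limited). The gripper opens to 92 mm and grips with 3 to 60 N. Pads are 19 mm wide; open, the fingers measure 130 mm over their backs; the gripper's body (75 mm by 190 mm) begins 47 mm behind the grasp point.
Start: joints at [0.972, 0.342, 1.524, -0, 1.275, -0.146], TCP at [229.659, 472.106, 404.741] pointing down, gripper open.
Joint ranges: [-2.53, 2.53], [-0.77, 2.02], [0.04, 2.7], [-1, 4.14], [0.28, 2.66], [-3.11, 3.11]. Speed limits (rad/s): [2.57, 2.57, 3.14, 3.14, 3.14, 3.14].

### API

Orientations are given as [roll, pitch, yaw] about the fixed x, y, z axes, in that order (R = Rz(yaw) Ry(pitch) Rx(roll)).
In Python, from plant import get_obs, capture, close_job gives the robot as it stands. The module is installed in compiled form; this text tells all that it offers.
- The arm moves only by the shell command python3 -m pendant 'ROWS'. ROWS is JSON, a list of rows, each a list of 3 entries, a list of its own where there are three numbers: the shift along the tool's x, y, z in m, then the turn, a rotation vector about the tool's x, y, z in rad, then the finger opening in m, from 0 to 0.0918. In form: [[[tx, ty, tz], [wx, wy, wz], fingers], ...]. A call has 1 to 10 rows; each row is the pose to reach, as a shift and turn from the pose commanded when the call began, along the tool's axes at that moment; what a row does not reach only later rows make up. A row lasts 1/12 s, in which the tool goes at most 41.7 mm and 7.16 degrees, less where a joint would pass 70% of its speed; a pose out of reach is approached as far as the arm can. A call with a gripper value outside its range is refused whole. The fingers move at their own pace and stop on an object; the grip force is fixed at half the most. Time passes only in rows, so rows that repeat a pose let the fingers close. It gives the time, the measured TCP pose, the force and the opening at its end, in the units of the state.
- get_obs(): the state, without advancing time (a new reading comes with each control period).
- capture(name): name is "scene" or "side" or "wrist"; returns a dict with "color" (400x640x3 uint8, red, green, blue), "mtx" (3x3 intrinsics, pixels), "rvec" (rotation vector, rad) and "tvec" (3), from world to camera coordinates, as OpenCV has them. Camera axes: x right, y down, z forward; pixel columns grow to the right and rows downward; lengths in mm; the calibration is good to about 2 mm. A picture is of the moment at which its call begins. There is no depth.
- close_job(): hands the job in, once; it reports no verdict.
The state is a dict: "time": time; "joint_positions": joint angles; "dq": joint speeds; "tau": joint torques, N m; "tool_pos": TCP position; "tcp_rot": TCP orientation; "contact_force": force on the tool from outside, world axes, zero at the start; "moment": the same for the moment, N m; "grip_width": finger opening in mm.
Only numpy, scipy, OpenCV 4.12 (cv2) and the standard library are available. Lean on these libraries where they do the work, as an engineer would, in place of code of your own. Each camera call takes 0.05 s, during which the arm holds its last target. There are 200 camera calls.

### The job

Set the counter up for the day's dispensing: put the four lidded steel herb canisters up on the felt discs of the wooden stand in order of size, one upright in the middle of each disc, with the largest on the disc nearest the balance and the smallest farthest from it. Set them down, never drop one or let it fall over, and leave the porcelain mortar where it is.

Things in the scene. Friction and masses are not known exactly. Their poses are not given: they have to be found in the camera images.
- canister_1_center (a point): the largest of the four plain stainless steel canisters, rigid, loose and upright, about 420 g: a straight cylinder 64 mm in diameter and 85 mm tall (its lid fits tight and stays on), with a lid knob 19 mm across on top, 94 mm tall in all. This point is on its axis, half-way up (47 mm above its foot); z up. At the start it stands on the counter (z = 0).
- canister_2_center (a point): the second largest of the four plain stainless steel canisters, rigid, loose and upright, about 300 g: a straight cylinder 56 mm in diameter and 67 mm tall (its lid fits tight and stays on), with a lid knob 17 mm across on top, 76 mm tall in all. This point is on its axis, half-way up (38 mm above its foot); z up. At the start it stands on the counter (z = 0).
- canister_3_center (a point): the second smallest of the four plain stainless steel canisters, rigid, loose and upright, about 200 g: a straight cylinder 48 mm in diameter and 52 mm tall (its lid fits tight and stays on), with a lid knob 14 mm across on top, 60 mm tall in all. This point is on its axis, half-way up (30 mm above its foot); z up. At the start it stands on the counter (z = 0).
- canister_4_center (a point): the smallest of the four plain stainless steel canisters, rigid, loose and upright, about 120 g: a straight cylinder 40 mm in diameter and 38 mm tall (its lid fits tight and stays on), with a lid knob 12 mm across on top, 46 mm tall in all. This point is on its axis, half-way up (23 mm above its foot); z up. At the start it stands on the counter (z = 0).
- pad_1_top (a point): top centre of fixed grey felt disc 1 of 4, counted from the stand's left end as the robot sees it (+y). Discs 76 mm in diameter, 88 mm apart in a straight row on a dark wooden stand (380 mm along the row, 110 mm across, board top 18 mm above the counter, 5 mm high cleat across each end). The felt's top is 20 mm above the counter. z up; y runs along the row towards disc 1.
- pad_2_top (a point): top centre of fixed grey felt disc 2 of 4, counted from the stand's left end as the robot sees it (+y). Discs 76 mm in diameter, 88 mm apart in a straight row on a dark wooden stand (380 mm along the row, 110 mm across, board top 18 mm above the counter, 5 mm high cleat across each end). The felt's top is 20 mm above the counter. z up; y runs along the row towards disc 1.
- pad_3_top (a point): top centre of fixed grey felt disc 3 of 4, counted from the stand's left end as the robot sees it (+y). Discs 76 mm in diameter, 88 mm apart in a straight row on a dark wooden stand (380 mm along the row, 110 mm across, board top 18 mm above the counter, 5 mm high cleat across each end). The felt's top is 20 mm above the counter. z up; y runs along the row towards disc 1.
- pad_4_top (a point): top centre of fixed grey felt disc 4 of 4, counted from the stand's left end as the robot sees it (+y). Discs 76 mm in diameter, 88 mm apart in a straight row on a dark wooden stand (380 mm along the row, 110 mm across, board top 18 mm above the counter, 5 mm high cleat across each end). The felt's top is 20 mm above the counter. z up; y runs along the row towards disc 1.
- balance: the electronic balance, fixed: grey and cream housing 205 mm wide, 290 mm deep, with a dark square pan 93 mm above the counter. It stands beyond one end of the stand, left or right; the steel bowl stands beyond the other end. Origin: centre of its underside.
- mortar: the small white porcelain mortar standing loose among the canisters, 90 mm across the rim, 58 mm tall; to be left alone. Origin: centre of its underside.

How it is judged:
By the outcome, as a careful person would: the job done as asked, in the order asked, and still so for the second after the job is handed in, with the robot touching nothing.
It also fails if it takes over 109 s, if anything falls off the work surface, if the arm or the gripper's body presses on something with over 40 N, if the wrist force passes 120 N, or if a joint passes its speed limit or range.

## Working session

There is one attempt and no reset: what is moved stays moved. The work goes in short steps, Python scripts to look and compute and a shell command to move; the robot and the scene stay as the last step left them, time stands still between calls to the robot, and variables do not carry over. Pictures are saved under pics/ and viewed, about 12 in all and at most 16, crops included, and the job is handed in when it is done.

```bash
mkdir -p pics; ls; python3 - <<'E'
from plant import *
import cv2
print(get_obs())
for n in ("scene","side"):
    c=capture(n); cv2.imwrite(f"pics/{n}0.png",c["color"][:,:,::-1]); print(n,c["mtx"],c["rvec"],c["tvec"])
E
```

```text
pics
{'time': 0.0, 'joint_positions': array([ 9.72015228e-01,  3.42731751e-01,  1.52502589e+00,  2.20983306e-05,
        1.27538615e+00, -1.46065863e-01]), 'dq': array([-5.14594911e-04, -9.55383481e-04,  1.04708396e-05,  3.81911953e-05,
        3.28340425e-04, -5.75253052e-04]), 'tau': array([ 5.39196208e-04, -4.31237841e+01, -2.44216526e+01,  7.16839987e-02,
        5.60571975e-02, -1.27348708e-04]), 'tool_pos': array([229.57159942, 471.99684679, 404.03696223]), 'tcp_rot': array([-3.14006110e+00, -2.46670725e-04,  2.68887078e+00]), 'contact_force': array([-0.57395097,  0.68880519, -0.35983478]), 'moment': array([0.03011538, 0.0228894 , 0.01204835]), 'grip_width': 91.88554583745552}
scene [[506.98334085   0.         322.25448253]
 [  0.         506.98334085 198.76133182]
 [  0.           0.           1.        ]] [ 1.96874998  1.20251958 -0.55844062] [-267.01362935 -257.71399154 2019.4293259 ]
side [[485.04410226   0.         320.29493786]
 [  0.         485.04410226 207.15534119]
 [  0.           0.           1.        ]] [ 2.41128114 -0.23995404  0.1168338 ] [-543.22521621  115.07399435 1632.97021965]
```

View pics/scene0.png

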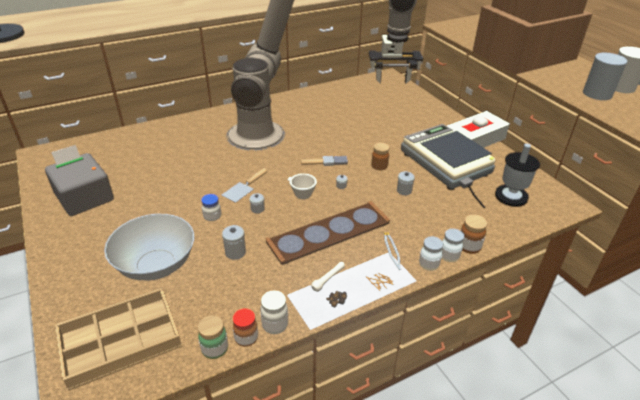

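View pics/side0.png

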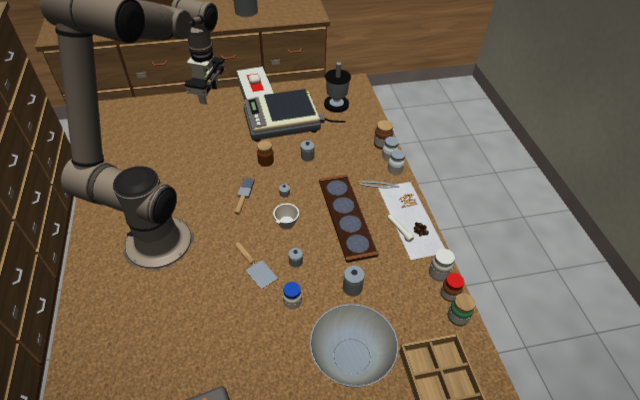

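The balance stands at the +y end, so disc 1 takes the largest canister. The canisters, as scene / side pixels:

| Canister | Scene | Side |
|---|---|---|
| C1 | (234,242) | (354,280) |
| C2 | (405,183) | (308,150) |
| C3 | (257,202) | (295,257) |
| C4 | (342,181) | (284,190) |

The mortar is at (303,186) / (286,215). I'll view enlarged crops next.

```bash
python3 - <<'E'
import cv2
a=cv2.imread("pics/scene0.png")[145:270,215:425]; cv2.imwrite("pics/sc1.png",cv2.resize(a,None,fx=3.8,fy=3.8,interpolation=2))
a=cv2.imread("pics/side0.png")[130:305,240:400]; cv2.imwrite("pics/si1.png",cv2.resize(a,None,fx=3.4,fy=3.4,interpolation=2))
E
```

```text
(no output)
```

View pics/sc1.png

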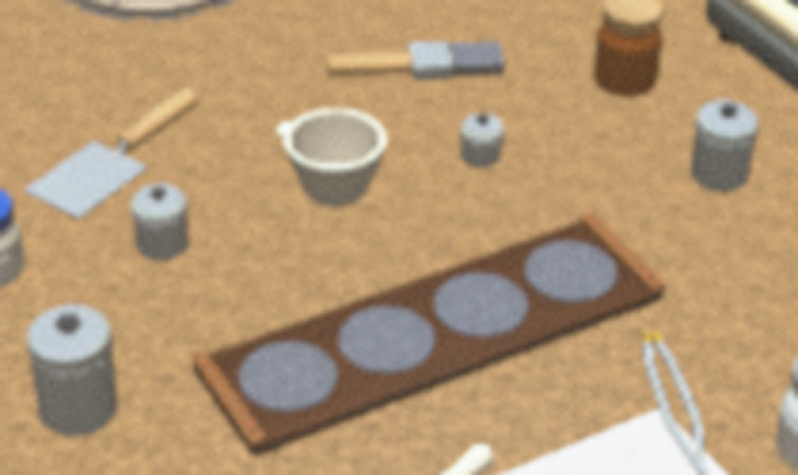

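View pics/si1.png

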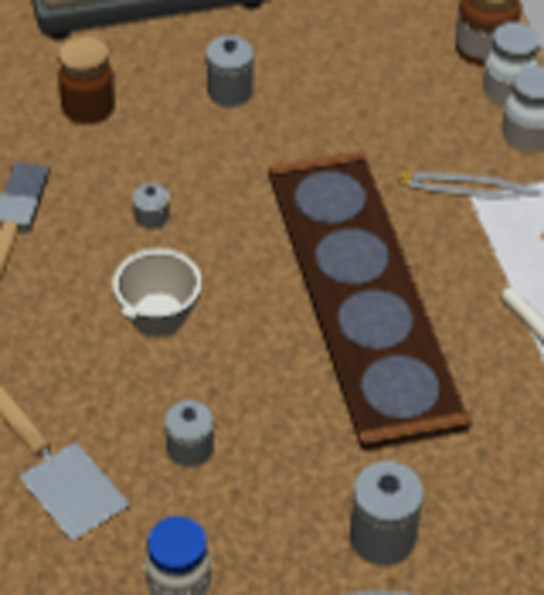

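```bash
cat > h.py <<'E'
import numpy as np, cv2
from plant import *
def P(c):
    R=cv2.Rodrigues(np.array(c["rvec"],float))[0]; return c["mtx"]@np.c_[R,np.array(c["tvec"]).ravel()]
def tri(c1,a,c2,b):
    X=cv2.triangulatePoints(P(c1),P(c2),np.array(a,float).T,np.array(b,float).T); X=(X[:3]/X[3]).T
    err=[np.abs(proj(c,X)-np.array(p)).max(1) for c,p in((c1,a),(c2,b))]; return X,np.max(err,0)
def proj(c,X): return cv2.projectPoints(np.array(X,float).reshape(-1,3),np.array(c["rvec"]),np.array(c["tvec"],float),c["mtx"],None)[0].reshape(-1,2)
def ray(c,uv,z):
    M=P(c); H=np.c_[M[:,0],M[:,1],M[:,2]*z+M[:,3]]; X=np.linalg.solve(H,[uv[0],uv[1],1]); return X[:2]/X[2]
E
python3 - <<'E'
from h import *
import pickle
a=capture("scene"); b=capture("side"); pickle.dump((a,b),open("cams.pkl","wb"))
s=(np.array([(68,322),(729,110),(158,193),(482,119),(571,269),(480,303),(387,338),(287,375),(336,143)])+.5)/3.8-.5+[215,145]
d=(np.array([(389,484),(231,46),(189,413),(151,191),(330,195),(352,255),(376,318),(400,385),(157,283)])+.5)/3.4-.5+[240,130]
X,e=tri(a,s,b,d)
for n,x,q in zip("c1 c2 c3 c4 p1 p2 p3 p4 mortar".split(),X,e): print(n,x.round(1),q.round(2), np.hypot(*x[:2]).round())
E
```

```text
c1 [ 594.  -300.5   89.3] 0.43 666.0
c2 [570.  320.2  70.9] 0.37 654.0
c3 [ 437.2 -167.2   55.7] 0.13 468.0
c4 [448.8 139.6  40.9] 0.22 470.0
p1 [641.1 118.3  18.6] 0.11 652.0
p2 [644.2  29.3  18.3] 0.12 645.0
p3 [648.  -58.4  18.4] 0.22 651.0
p4 [ 650.4 -146.8   18.5] 0.03 667.0
mortar [433.7   1.3  50.5] 0.01 434.0
```

```bash
python3 - <<'E'
from h import *
import pickle
a,b=pickle.load(open("cams.pkl","rb"))
X,e=tri(a,[(381.2,148.2),(210,201),(151,245),(463,186),(403,155)],b,[(264.3,145.1),(292.2,288.6),(354,342),(320,130),(248,136)])
for n,x,q in zip("jar blue bowl balfar balnear".split(),X,e): print(n,x.round(1),q.round(2))
# jar & bowl lateral extents at z
print(ray(a,(371,148),75),ray(a,(390.5,148),75), "bowl -y edge", ray(a,(194.5,240),90), ray(b,(354,306),90))
E
```

```text
jar [404.5 327.7  76.7] 0.52
blue [ 404.4 -307.6   61.2] 0.41
bowl [ 540.2 -517.7   78.3] 0.64
balfar [654.2 499.1  -0.8] 4.3
balnear [353.7 479.3 -14.7] 3.77
[387.05133418 294.56555878] [417.98840198 357.53767112] bowl -y edge [ 588.41506836 -408.38392738] [ 564.97651114 -414.54416904]
```

```bash
python3 -m pendant '[[[-0.04,0.001,0],[0,0,0.12],0.0918],[[-0.08,0.003,0],[0,0,0.24],0.0918],[[-0.12,0.004,0],[0,0,0.36],0.0918],[[-0.16,0.005,0],[0,0,0.48],0.0918],[[-0.2,0.007,0],[0,0,0.6],0.0918],[[-0.24,0.008,0],[0,0,0.72],0.0918],[[-0.28,0.009,0],[0,0,0.84],0.0918],[[-0.32,0.011,0],[0,0,0.96],0.0918],[[-0.36,0.012,0],[0,0,1.08],0.0918],[[-0.372,0.012,0],[0,0,1.118],0.0918]]'
python3 -m pendant '[[[0,0,0],[0,0,0],0.0918],[[0,0,0],[0,0,0],0.0918]]'
python3 - <<'E'
from h import *
c=capture("wrist"); cv2.imwrite("pics/w1.png",c["color"][:,:,::-1]); print(get_obs()["tool_pos"],get_obs()["tcp_rot"],get_obs()["joint_positions"])
print(proj(c,[(570,320,76),(570,320,0)])); np.savez("w1.npz",**c)
E
```

```text
time: 1.03
tool_pos: [573.7, 316.9, 403.6]
tcp_rot: [3.14, 0.001, 1.561]
contact_force: [0.2, -0.7, -0.8]
grip_width: 91.7
time: 1.2
tool_pos: [569.5, 319.9, 403.9]
tcp_rot: [-3.14, 0.0, 1.571]
contact_force: [0.4, 1.2, -0.2]
grip_width: 91.9
[568.68827521 320.57337779 404.30319417] [-3.14008721e+00 -3.73494200e-05  1.57263280e+00] [3.95873726e-01 5.85016200e-01 1.12989962e+00 6.18747271e-04
 1.42805260e+00 3.93948781e-01]
[[320.41224127 185.00544122]
 [320.3217458  171.53575866]]
```

View pics/w1.png

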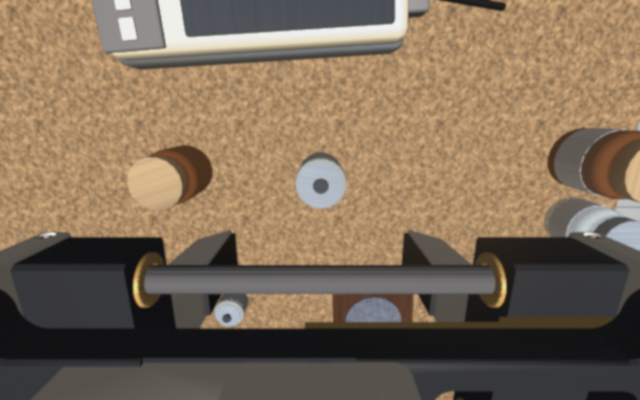

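The knob shows at (320,185), matching its predicted projection to within 1 px, so canister 2's position is confirmed. Going down to grip it.

```bash
python3 -m pendant '[[[0,0,0.04],[0,0,0],0.0918],[[0,0,0.08],[0,0,0],0.0918],[[0,0,0.12],[0,0,0],0.0918],[[0,0,0.15],[0,0,0],0.0918],[[0,0,0.175],[0,0,0],0.0918],[[0,0,0.195],[0,0,0],0.0918],[[0,0,0.203],[0,0,0],0.0918],[[0,0,0.203],[0,0,0],0.0918],[[0,0,0.203],[0,0,0],0.0918]]'
python3 -m pendant '[[[0,0,0],[0,0,0],0.04],[[0,0,0],[0,0,0],0.04],[[0,0,0],[0,0,0],0.04],[[0,0,0],[0,0,0],0.04],[[0,0,0],[0,0,0],0.04],[[0,0,0],[0,0,0],0.04],[[0,0,0],[0,0,0],0.04],[[0,0,0],[0,0,0],0.04]]'
```

```text
time: 2.0
tool_pos: [568.9, 321.1, 202.8]
tcp_rot: [3.141, -0.001, 1.573]
contact_force: [-0.4, 0.4, 0.6]
grip_width: 91.9
time: 2.67
tool_pos: [569.6, 320.1, 202.0]
tcp_rot: [3.141, -0.0, 1.571]
contact_force: [0.1, -0.2, 2.1]
grip_width: 55.8
```

```bash
python3 -m pendant '[[[0,0,-0.015],[0,0,0],0.04],[[0,0,-0.04],[0,0,0],0.04],[[0,0,-0.08],[0,0,0],0.04],[[0,0,-0.11],[0,0,0],0.04],[[0,0,-0.11],[0,0,0],0.04]]'
python3 -m pendant '[[[-0.025,0.006,0],[0,0,0],0.04],[[-0.06,0.015,0],[0,0,0],0.04],[[-0.1,0.026,0],[0,0,0],0.04],[[-0.14,0.036,0],[0,0,0],0.04],[[-0.18,0.046,0],[0,0,0],0.04],[[-0.22,0.057,0],[0,0,0],0.04],[[-0.25,0.064,0],[0,0,0],0.04],[[-0.275,0.071,0],[0,0,0],0.04],[[-0.2905,0.075,0],[0,0,0],0.04],[[-0.2905,0.075,0],[0,0,0],0.04]]'
python3 -m pendant '[[[0,0,0],[0,0,0],0.04],[[0,0,0],[0,0,0],0.04]]'
python3 - <<'E'
from h import *
c=capture("wrist"); cv2.imwrite("pics/w2.png",c["color"][:,:,::-1]); print(get_obs()["tool_pos"],get_obs()["tcp_rot"],get_obs()["joint_positions"])
print(proj(c,[(641.3,117.5,20),(644.4,29.6,20)])); np.savez("w2.npz",**c)
E
```

```text
time: 3.08
tool_pos: [570.6, 320.7, 318.6]
tcp_rot: [3.131, -0.004, 1.571]
contact_force: [2.3, 1.1, -1.7]
grip_width: 55.6
time: 3.92
tool_pos: [644.9, 26.3, 310.3]
tcp_rot: [-3.14, 0.001, 1.567]
contact_force: [0.1, -0.0, -3.2]
grip_width: 55.4
time: 4.08
tool_pos: [644.1, 30.8, 311.0]
tcp_rot: [-3.14, -0.001, 1.572]
contact_force: [-0.4, 0.3, -3.6]
grip_width: 55.7
[644.07681947  31.14309826 311.22029537] [-3.14047224e+00 -7.52407989e-04  1.57224675e+00] [-7.05910242e-02  6.39029345e-01  1.29374638e+00  7.15904791e-04
  1.20998868e+00 -7.22950022e-02]
[[316.61572283  93.9273948 ]
 [320.22488293 195.76172394]]
```

View pics/w2.png

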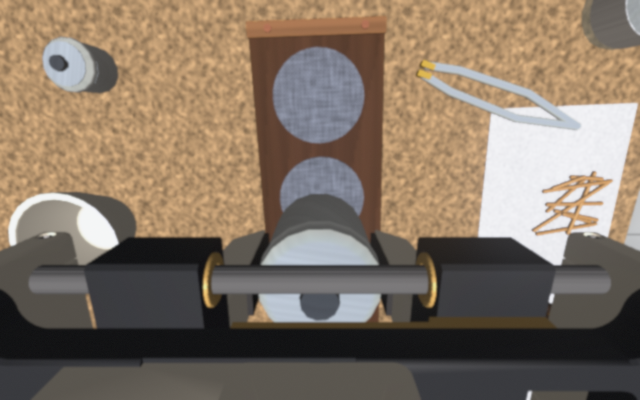

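Disc 1 appears at (318,95), about 1 mm from the prediction, so I'll shift by that. Lowering canister 2 now.

```bash
python3 -m pendant '[[[-0.001,0.001,0.025],[0,0,0],0.04],[[-0.001,0.001,0.05],[0,0,0],0.04],[[-0.001,0.001,0.07],[0,0,0],0.04],[[-0.001,0.001,0.08],[0,0,0],0.04],[[-0.001,0.001,0.086],[0,0,0],0.04],[[-0.001,0.001,0.088],[0,0,0],0.04],[[-0.001,0.001,0.089],[0,0,0],0.04],[[-0.001,0.001,0.0895],[0,0,0],0.04],[[-0.001,0.001,0.0895],[0,0,0],0.04]]'
```

```text
time: 4.88
tool_pos: [645.8, 28.7, 223.4]
tcp_rot: [3.139, 0.0, 1.571]
contact_force: [0.1, 0.4, -3.3]
grip_width: 55.6
```

```bash
python3 -m pendant '[[[0,0,0.0003],[0,0,0],0.04],[[0,0,0.0006],[0,0,0],0.04],[[0,0,0.001],[0,0,0],0.04],[[0,0,0.001],[0,0,0],0.04]]'
python3 -m pendant '[[[0,0,0.0004],[0,0,0],0.04],[[0,0,0.0008],[0,0,0],0.04],[[0,0,0.0008],[0,0,0],0.04]]'
```

```text
time: 5.22
tool_pos: [645.6, 28.6, 222.0]
tcp_rot: [3.14, 0.0, 1.571]
contact_force: [-0.7, -0.8, 2.1]
grip_width: 55.5
time: 5.47
tool_pos: [645.5, 28.6, 222.0]
tcp_rot: [3.14, 0.0, 1.571]
contact_force: [-3.5, -0.5, 7.1]
grip_width: 55.8
```

```bash
python3 -m pendant '[[[0,0,0],[0,0,0],0.06],[[0,0,0],[0,0,0],0.065],[[0,0,0],[0,0,0],0.075],[[0,0,0],[0,0,0],0.0918],[[0,0,0],[0,0,0],0.0918],[[0,0,0],[0,0,0],0.0918],[[0,0,0],[0,0,0],0.0918]]'
python3 -m pendant '[[[0,0,-0.01],[0,0,0],0.0918],[[0,0,-0.035],[0,0,0],0.0918],[[0,0,-0.075],[0,0,0],0.0918],[[0,0,-0.115],[0,0,0],0.0918],[[0,0,-0.15],[0,0,0],0.0918],[[0,0,-0.15],[0,0,0],0.0918]]'
python3 -m pendant '[[[0.02,-0.035,0],[0,0,0],0.0918],[[0.04,-0.07,0],[0,0,0],0.0918],[[0.06,-0.105,0],[0,0,0],0.0918],[[0.08,-0.14,0],[0,0,0],0.0918],[[0.1,-0.175,0],[0,0,0],0.0918],[[0.111,-0.1965,0],[0,0,0],0.0918],[[0.111,-0.1965,0],[0,0,0],0.0918],[[0.111,-0.1965,0],[0,0,0],0.0918]]'
python3 - <<'E'
from h import *
c=capture("wrist"); cv2.imwrite("pics/w3.png",c["color"][:,:,::-1]); print(get_obs()["tool_pos"],get_obs()["tcp_rot"])
print(proj(c,[(448.8,139.6,46),(448.8,139.6,0)])); np.savez("w3.npz",**c)
E
```

```text
time: 6.05
tool_pos: [645.4, 28.7, 220.3]
tcp_rot: [-3.142, -0.0, 1.571]
contact_force: [-0.2, 0.2, -0.7]
grip_width: 90.5
time: 6.55
tool_pos: [646.3, 28.7, 380.2]
tcp_rot: [3.126, 0.001, 1.571]
contact_force: [0.6, -0.2, 1.5]
grip_width: 91.8
time: 7.22
tool_pos: [448.2, 140.2, 371.5]
tcp_rot: [3.139, -0.0, 1.573]
contact_force: [0.8, -1.1, -0.2]
grip_width: 91.5
[449.21079716 139.752149   371.29789341] [ 3.13923382e+00 -1.29074049e-04  1.57161282e+00]
[[319.27002438 186.34234558]
 [319.20159657 177.33215399]]
```

View pics/w3.png

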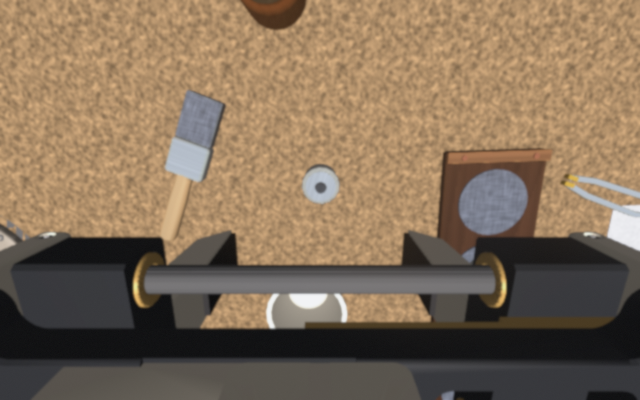

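The knob is at (320,187), within 1 px of prediction, and the brush and mortar are clear of the fingers. Grasping canister 4.

```bash
python3 -m pendant '[[[0,0.001,0.04],[0,0,0],0.0918],[[0,0.001,0.08],[0,0,0],0.0918],[[0,0.001,0.12],[0,0,0],0.0918],[[0,0.001,0.145],[0,0,0],0.0918],[[0,0.001,0.165],[0,0,0],0.0918],[[0,0.001,0.18],[0,0,0],0.0918],[[0,0.001,0.186],[0,0,0],0.0918],[[0,0.001,0.187],[0,0,0],0.0918],[[0,0.001,0.187],[0,0,0],0.0918]]'
python3 -m pendant '[[[0,0,0],[0,0,0],0.07],[[0,0,0],[0,0,0],0.05],[[0,0,0],[0,0,0],0.03],[[0,0,0],[0,0,0],0.03],[[0,0,0],[0,0,0],0.03],[[0,0,0],[0,0,0],0.03],[[0,0,0],[0,0,0],0.03],[[0,0,0],[0,0,0],0.03],[[0,0,0],[0,0,0],0.03],[[0,0,0],[0,0,0],0.03]]'
```

```text
time: 8.02
tool_pos: [450.8, 139.3, 183.4]
tcp_rot: [3.141, -0.0, 1.57]
contact_force: [-0.1, 0.1, 0.5]
grip_width: 91.7
time: 8.85
tool_pos: [449.9, 139.7, 183.4]
tcp_rot: [3.142, -0.0, 1.571]
contact_force: [-0.8, -0.2, 1.2]
grip_width: 39.3
```

```bash
python3 -m pendant '[[[0,0,-0.015],[0,0,0],0.03],[[0,0,-0.04],[0,0,0],0.03],[[0,0,-0.08],[0,0,0],0.03],[[0,0,-0.12],[0,0,0],0.03],[[0,0,-0.15],[0,0,0],0.03],[[0,0,-0.15],[0,0,0],0.03]]'
python3 -m pendant '[[[-0.025,0.018,0],[0,0,0],0.03],[[-0.055,0.039,0],[0,0,0],0.03],[[-0.088,0.062,0],[0,0,0],0.03],[[-0.12,0.084,0],[0,0,0],0.03],[[-0.153,0.108,0],[0,0,0],0.03],[[-0.185,0.13,0],[0,0,0],0.03],[[-0.218,0.153,0],[0,0,0],0.03],[[-0.245,0.173,0],[0,0,0],0.03],[[-0.27,0.19,0],[0,0,0],0.03],[[-0.2867,0.2015,0],[0,0,0],0.03]]'
python3 -m pendant '[[[0,0,0],[0,0,0],0.03],[[0,0,0],[0,0,0],0.03],[[0,0,0],[0,0,0],0.03]]'
python3 - <<'E'
from h import *
c=capture("wrist"); cv2.imwrite("pics/w4.png",c["color"][:,:,::-1]); print(get_obs()["tool_pos"],get_obs()["tcp_rot"])
print(proj(c,[(648.5,-59,20),(651.6,-147,20)])); np.savez("w4.npz",**c)
E
```

```text
time: 9.35
tool_pos: [451.2, 139.9, 339.2]
tcp_rot: [3.131, -0.002, 1.571]
contact_force: [0.9, 1.6, -0.9]
grip_width: 39.1
time: 10.18
tool_pos: [652.3, -149.9, 331.5]
tcp_rot: [-3.14, -0.0, 1.569]
contact_force: [-0.1, 0.2, -1.4]
grip_width: 39.5
time: 10.43
tool_pos: [651.0, -146.5, 332.2]
tcp_rot: [-3.139, -0.001, 1.571]
contact_force: [-1.1, 0.0, -1.5]
grip_width: 39.2
[ 650.99454701 -146.10245807  332.68251136] [-3.13999112e+00 -9.56742204e-04  1.57152884e+00]
[[317.30654067  94.57846922]
 [320.67750315 189.62602717]]
```

View pics/w4.png

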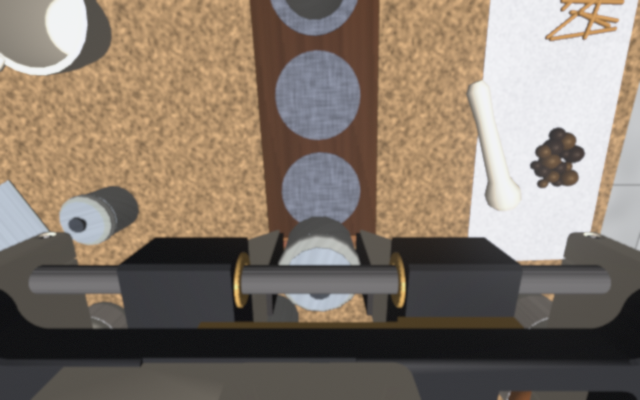

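Disc 3 appears at (318,95) and disc 4 at (321,189), both within 1 px. Lowering canister 4.

```bash
python3 -m pendant '[[[-0.001,0.0005,0.035],[0,0,0],0.03],[[-0.001,0.0005,0.07],[0,0,0],0.03],[[-0.001,0.0005,0.1],[0,0,0],0.03],[[-0.001,0.0005,0.118],[0,0,0],0.03],[[-0.001,0.0005,0.125],[0,0,0],0.03],[[-0.001,0.0005,0.1275],[0,0,0],0.03],[[-0.001,0.0005,0.1285],[0,0,0],0.03],[[-0.001,0.0005,0.129],[0,0,0],0.03],[[-0.001,0.0005,0.129],[0,0,0],0.03]]'
python3 -m pendant '[[[0,0,0.0004],[0,0,0],0.03],[[0,0,0.0008],[0,0,0],0.03],[[0,0,0.0012],[0,0,0],0.03],[[0,0,0.0012],[0,0,0],0.03]]'
python3 -m pendant '[[[0,0,0.0003],[0,0,0],0.03],[[0,0,0.0006],[0,0,0],0.03],[[0,0,0.0006],[0,0,0],0.03]]'
```

```text
time: 11.23
tool_pos: [652.4, -148.0, 206.2]
tcp_rot: [3.139, 0.001, 1.571]
contact_force: [-0.2, 0.2, -1.5]
grip_width: 39.4
time: 11.57
tool_pos: [652.0, -148.1, 203.5]
tcp_rot: [3.141, 0.0, 1.571]
contact_force: [-0.7, 0.6, 0.3]
grip_width: 39.8
time: 11.82
tool_pos: [652.0, -148.1, 203.5]
tcp_rot: [3.141, 0.0, 1.571]
contact_force: [-2.0, 0.4, 5.0]
grip_width: 39.0
```

```bash
python3 -m pendant '[[[0,0,0],[0,0,0],0.045],[[0,0,0],[0,0,0],0.05],[[0,0,0],[0,0,0],0.065],[[0,0,0],[0,0,0],0.0918],[[0,0,0],[0,0,0],0.0918],[[0,0,0],[0,0,0],0.0918],[[0,0,0],[0,0,0],0.0918],[[0,0,0],[0,0,0],0.0918]]'
python3 -m pendant '[[[0,0,-0.01],[0,0,0],0.0918],[[0,0,-0.035],[0,0,0],0.0918],[[0,0,-0.075],[0,0,0],0.0918],[[0,0,-0.115],[0,0,0],0.0918],[[0,0,-0.15],[0,0,0],0.0918],[[0,0,-0.15],[0,0,0],0.0918]]'
python3 -m pendant '[[[-0.003,-0.036,0],[0,0,0],0.0918],[[-0.006,-0.072,0],[0,0,0],0.0918],[[-0.01,-0.108,0],[0,0,0],0.0918],[[-0.013,-0.144,0],[0,0,0],0.0918],[[-0.016,-0.18,0],[0,0,0],0.0918],[[-0.0195,-0.2145,0],[0,0,0],0.0918],[[-0.0195,-0.2145,0],[0,0,0],0.0918],[[-0.0195,-0.2145,0],[0,0,0],0.0918],[[-0.0195,-0.2145,0],[0,0,0],0.0918]]'
python3 - <<'E'
from h import *
c=capture("wrist"); cv2.imwrite("pics/w5.png",c["color"][:,:,::-1]); print(get_obs()["tool_pos"],get_obs()["tcp_rot"])
print(proj(c,[(437.2,-167.2,60),(437.2,-167.2,0)])); np.savez("w5.npz",**c)
E
```

```text
time: 12.48
tool_pos: [651.9, -148.0, 202.6]
tcp_rot: [3.142, -0.0, 1.571]
contact_force: [-0.3, 0.5, 0.6]
grip_width: 85.5
time: 12.98
tool_pos: [652.9, -148.2, 362.7]
tcp_rot: [3.127, 0.005, 1.571]
contact_force: [0.9, -0.3, 0.7]
grip_width: 91.9
time: 13.73
tool_pos: [437.9, -167.8, 353.5]
tcp_rot: [3.139, 0.001, 1.57]
contact_force: [1.1, 0.4, 0.5]
grip_width: 91.6
[ 438.23491111 -167.72917792  353.26213665] [3.13962032e+00 8.37181021e-04 1.57087284e+00]
[[317.9070844  192.58909826]
 [318.02711532 179.10287474]]
```

View pics/w5.png

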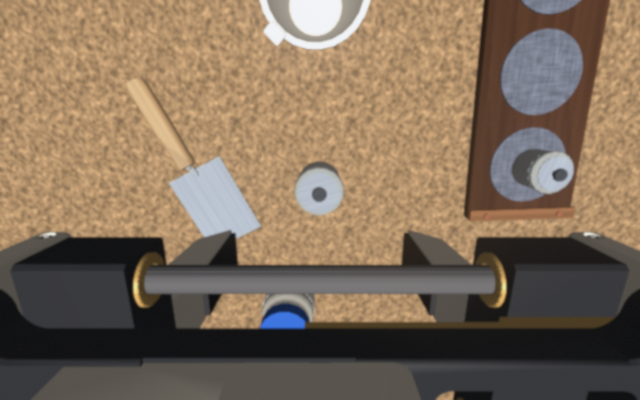

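Knob at (319,194), about 1 mm from prediction. The spatula is clear of the fingers and canister 4 is upright on disc 4. Grasping canister 3.

```bash
python3 -m pendant '[[[-0.001,0,0.04],[0,0,0],0.0918],[[-0.001,0,0.08],[0,0,0],0.0918],[[-0.001,0,0.11],[0,0,0],0.0918],[[-0.001,0,0.135],[0,0,0],0.0918],[[-0.001,0,0.15],[0,0,0],0.0918],[[-0.001,0,0.158],[0,0,0],0.0918],[[-0.001,0,0.161],[0,0,0],0.0918],[[-0.001,0,0.161],[0,0,0],0.0918],[[-0.001,0,0.161],[0,0,0],0.0918]]'
python3 -m pendant '[[[0,0,0],[0,0,0],0.07],[[0,0,0],[0,0,0],0.05],[[0,0,0],[0,0,0],0.035],[[0,0,0],[0,0,0],0.035],[[0,0,0],[0,0,0],0.035],[[0,0,0],[0,0,0],0.035],[[0,0,0],[0,0,0],0.035],[[0,0,0],[0,0,0],0.035],[[0,0,0],[0,0,0],0.035]]'
```

```text
time: 14.53
tool_pos: [438.1, -168.7, 192.3]
tcp_rot: [3.14, 0.001, 1.571]
contact_force: [0.0, 0.3, 0.5]
grip_width: 92.0
time: 15.28
tool_pos: [437.5, -168.6, 191.7]
tcp_rot: [3.141, 0.0, 1.571]
contact_force: [-0.1, -0.4, 2.0]
grip_width: 47.6
```

```bash
python3 -m pendant '[[[0,0,-0.015],[0,0,0],0.035],[[0,0,-0.04],[0,0,0],0.035],[[0,0,-0.08],[0,0,0],0.035],[[0,0,-0.11],[0,0,0],0.035],[[0,0,-0.13],[0,0,0],0.035],[[0,0,-0.13],[0,0,0],0.035]]'
python3 -m pendant '[[[0.012,0.022,0],[0,0,0],0.035],[[0.028,0.053,0],[0,0,0],0.035],[[0.045,0.087,0],[0,0,0],0.035],[[0.062,0.12,0],[0,0,0],0.035],[[0.08,0.155,0],[0,0,0],0.035],[[0.095,0.184,0],[0,0,0],0.035],[[0.105,0.203,0],[0,0,0],0.035],[[0.1093,0.2113,0],[0,0,0],0.035],[[0.1093,0.2113,0],[0,0,0],0.035],[[0.1093,0.2113,0],[0,0,0],0.035]]'
python3 -m pendant '[[[0,0,0],[0,0,0],0.035],[[0,0,0],[0,0,0],0.035]]'
```

```text
time: 15.78
tool_pos: [438.2, -168.9, 325.4]
tcp_rot: [3.135, 0.004, 1.571]
contact_force: [0.4, -0.7, -2.4]
grip_width: 47.6
time: 16.62
tool_pos: [648.4, -59.0, 319.3]
tcp_rot: [-3.138, -0.001, 1.572]
contact_force: [0.5, -0.5, -2.0]
grip_width: 47.9
time: 16.78
tool_pos: [648.0, -59.9, 321.1]
tcp_rot: [-3.14, -0.0, 1.57]
contact_force: [0.1, 1.0, -1.6]
grip_width: 47.4
```

```bash
python3 -m pendant '[[[0,0.0005,0.03],[0,0,0],0.035],[[0,0.0005,0.06],[0,0,0],0.035],[[0,0.0005,0.085],[0,0,0],0.035],[[0,0.0005,0.1],[0,0,0],0.035],[[0,0.0005,0.106],[0,0,0],0.035],[[0,0.0005,0.108],[0,0,0],0.035],[[0,0.0005,0.109],[0,0,0],0.035],[[0,0.0005,0.109],[0,0,0],0.035],[[0,0.0005,0.109],[0,0,0],0.035]]'
python3 -m pendant '[[[0,0,0.0004],[0,0,0],0.035],[[0,0,0.0008],[0,0,0],0.035],[[0,0,0.0012],[0,0,0],0.035],[[0,0,0.0012],[0,0,0],0.035]]'
python3 -m pendant '[[[0,0,0.0003],[0,0,0],0.035],[[0,0,0.0006],[0,0,0],0.035],[[0,0,0.0006],[0,0,0],0.035]]'
```

```text
time: 17.53
tool_pos: [649.6, -59.4, 214.2]
tcp_rot: [3.139, 0.0, 1.571]
contact_force: [-0.5, 0.3, -1.5]
grip_width: 47.4
time: 17.87
tool_pos: [649.3, -59.2, 211.7]
tcp_rot: [3.141, 0.0, 1.571]
contact_force: [0.5, 0.4, -1.4]
grip_width: 47.6
time: 18.12
tool_pos: [649.3, -59.2, 211.7]
tcp_rot: [3.141, 0.0, 1.571]
contact_force: [-2.6, 0.2, 4.5]
grip_width: 47.2
```

```bash
python3 -m pendant '[[[0,0,0],[0,0,0],0.053],[[0,0,0],[0,0,0],0.058],[[0,0,0],[0,0,0],0.07],[[0,0,0],[0,0,0],0.0918],[[0,0,0],[0,0,0],0.0918],[[0,0,0],[0,0,0],0.0918],[[0,0,0],[0,0,0],0.0918],[[0,0,0],[0,0,0],0.0918]]'
python3 -m pendant '[[[0,0,-0.01],[0,0,0],0.0918],[[0,0,-0.035],[0,0,0],0.0918],[[0,0,-0.075],[0,0,0],0.0918],[[0,0,-0.115],[0,0,0],0.0918],[[0,0,-0.15],[0,0,0],0.0918],[[0,0,-0.16],[0,0,0],0.0918],[[0,0,-0.16],[0,0,0],0.0918]]'
python3 -m pendant '[[[-0.035,-0.008,0],[0,0,0],0.0918],[[-0.07,-0.016,0],[0,0,0],0.0918],[[-0.105,-0.024,0],[0,0,0],0.0918],[[-0.14,-0.032,0],[0,0,0],0.0918],[[-0.175,-0.04,0],[0,0,0],0.0918],[[-0.21,-0.048,0],[0,0,0],0.0918],[[-0.2413,-0.055,0],[0,0,0],0.0918],[[-0.2413,-0.055,0],[0,0,0],0.0918],[[-0.2413,-0.055,0],[0,0,0],0.0918],[[-0.2413,-0.055,0],[0,0,0],0.0918]]'
python3 - <<'E'
from h import *
c=capture("wrist"); cv2.imwrite("pics/w6.png",c["color"][:,:,::-1]); print(get_obs()["tool_pos"],get_obs()["tcp_rot"])
print(proj(c,[(594,-300.5,94),(650.6,-146.3,66),(650.6,-146.3,20)])); np.savez("w6.npz",**c)
E
```

```text
time: 18.78
tool_pos: [649.2, -59.2, 210.8]
tcp_rot: [3.142, -0.0, 1.571]
contact_force: [-0.6, -0.8, 0.8]
grip_width: 90.6
time: 19.37
tool_pos: [649.5, -59.3, 375.8]
tcp_rot: [3.133, 0.002, 1.571]
contact_force: [0.9, -0.1, -0.3]
grip_width: 91.7
time: 20.2
tool_pos: [594.1, -300.2, 369.1]
tcp_rot: [-3.139, -0.002, 1.57]
contact_force: [0.1, 0.0, 0.8]
grip_width: 91.7
[ 594.38752367 -299.53348063  369.59933747] [-3.13995394e+00 -1.71865491e-03  1.57154954e+00]
[[319.97298129 199.92982249]
 [389.37681703   8.40088887]
 [379.01008629  24.20420357]]
```

View pics/w6.png

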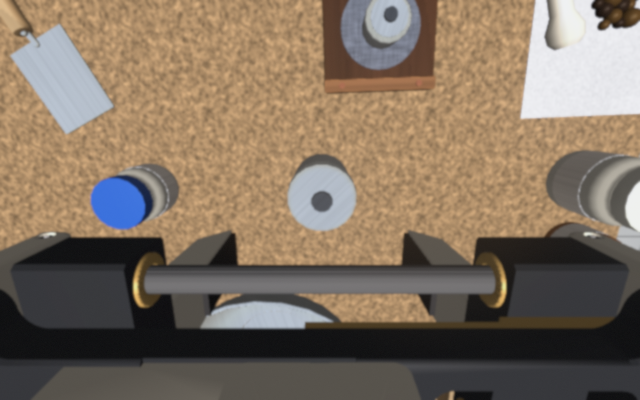

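The knob is at (321,201), which puts canister 1 at about (595,-301). The bowl and jars are clear. Grasping it.

```bash
python3 -m pendant '[[[-0.0015,0.001,0.035],[0,0,0],0.0918],[[-0.0015,0.001,0.07],[0,0,0],0.0918],[[-0.0015,0.001,0.1],[0,0,0],0.0918],[[-0.0015,0.001,0.125],[0,0,0],0.0918],[[-0.0015,0.001,0.14],[0,0,0],0.0918],[[-0.0015,0.001,0.148],[0,0,0],0.0918],[[-0.0015,0.001,0.151],[0,0,0],0.0918],[[-0.0015,0.001,0.151],[0,0,0],0.0918],[[-0.0015,0.001,0.151],[0,0,0],0.0918]]'
python3 -m pendant '[[[0,0,0],[0,0,0],0.075],[[0,0,0],[0,0,0],0.06],[[0,0,0],[0,0,0],0.05],[[0,0,0],[0,0,0],0.05],[[0,0,0],[0,0,0],0.05],[[0,0,0],[0,0,0],0.05],[[0,0,0],[0,0,0],0.05],[[0,0,0],[0,0,0],0.05]]'
```

```text
time: 21.0
tool_pos: [595.8, -301.7, 221.1]
tcp_rot: [3.14, 0.001, 1.572]
contact_force: [-0.6, -0.7, 1.1]
grip_width: 91.7
time: 21.67
tool_pos: [595.3, -302.1, 220.2]
tcp_rot: [3.141, 0.0, 1.571]
contact_force: [-0.5, 1.0, 2.5]
grip_width: 63.6
```

```bash
python3 -m pendant '[[[0,0,-0.01],[0,0,0],0.05],[[0,0,-0.03],[0,0,0],0.05],[[0,0,-0.06],[0,0,0],0.05],[[0,0,-0.09],[0,0,0],0.05],[[0,0,-0.12],[0,0,0],0.05],[[0,0,-0.14],[0,0,0],0.05],[[0,0,-0.14],[0,0,0],0.05],[[0,0,-0.14],[0,0,0],0.05]]'
python3 -m pendant '[[[0.01,0.001,0],[0,0,0],0.05],[[0.03,0.003,0],[0,0,0],0.05],[[0.06,0.007,0],[0,0,0],0.05],[[0.09,0.01,0],[0,0,0],0.05],[[0.12,0.013,0],[0,0,0],0.05],[[0.15,0.017,0],[0,0,0],0.05],[[0.18,0.02,0],[0,0,0],0.05],[[0.21,0.024,0],[0,0,0],0.05],[[0.24,0.027,0],[0,0,0],0.05],[[0.27,0.03,0],[0,0,0],0.05]]'
python3 -m pendant '[[[0.03,0.003,0],[0,0,0],0.05],[[0.06,0.007,0],[0,0,0],0.05],[[0.09,0.01,0],[0,0,0],0.05],[[0.12,0.013,0],[0,0,0],0.05],[[0.14,0.016,0],[0,0,0],0.05],[[0.149,0.017,0],[0,0,0],0.05],[[0.149,0.017,0],[0,0,0],0.05],[[0.149,0.017,0],[0,0,0],0.05],[[0.149,0.017,0],[0,0,0],0.05]]'
python3 - <<'E'
from h import *
print(get_obs()["tool_pos"],get_obs()["tcp_rot"])
E
```

```text
time: 22.33
tool_pos: [595.1, -302.0, 360.0]
tcp_rot: [3.141, 0.0, 1.571]
contact_force: [-0.1, -0.2, -5.2]
grip_width: 63.6
time: 23.17
tool_pos: [624.5, -29.7, 356.9]
tcp_rot: [-3.136, -0.001, 1.571]
contact_force: [0.4, -0.2, -5.1]
grip_width: 63.8
time: 23.92
tool_pos: [642.1, 115.8, 358.8]
tcp_rot: [-3.14, 0.001, 1.57]
contact_force: [0.7, -0.2, -5.1]
grip_width: 64.0
[642.05614289 115.84476446 358.81985471] [-3.13969005e+00  7.02400240e-04  1.56985327e+00]
```

```bash
python3 -m pendant '[[[0.001,0,0.03],[0,0,0],0.05],[[0.001,0,0.06],[0,0,0],0.05],[[0.001,0,0.09],[0,0,0],0.05],[[0.001,0,0.108],[0,0,0],0.05],[[0.001,0,0.115],[0,0,0],0.05],[[0.001,0,0.1175],[0,0,0],0.05],[[0.001,0,0.1185],[0,0,0],0.05],[[0.001,0,0.119],[0,0,0],0.05],[[0.001,0,0.119],[0,0,0],0.05]]'
python3 -m pendant '[[[0,0,0.0004],[0,0,0],0.05],[[0,0,0.0008],[0,0,0],0.05],[[0,0,0.0012],[0,0,0],0.05],[[0,0,0.0012],[0,0,0],0.05]]'
python3 -m pendant '[[[0,0,0.0003],[0,0,0],0.05],[[0,0,0.0006],[0,0,0],0.05],[[0,0,0.0006],[0,0,0],0.05]]'
```

```text
time: 24.67
tool_pos: [642.7, 117.7, 242.5]
tcp_rot: [3.139, -0.0, 1.57]
contact_force: [-0.8, -0.4, -5.5]
grip_width: 63.4
time: 25.0
tool_pos: [642.3, 118.0, 240.2]
tcp_rot: [3.141, -0.0, 1.571]
contact_force: [-1.1, 0.0, -1.6]
grip_width: 63.4
time: 25.25
tool_pos: [642.3, 118.1, 240.1]
tcp_rot: [3.14, -0.0, 1.571]
contact_force: [-1.3, 1.0, 5.7]
grip_width: 63.8
```

Contact. I'll release, lift straight up, back away over clear space and check.

```bash
python3 -m pendant '[[[0,0,0],[0,0,0],0.068],[[0,0,0],[0,0,0],0.072],[[0,0,0],[0,0,0],0.08],[[0,0,0],[0,0,0],0.0918],[[0,0,0],[0,0,0],0.0918],[[0,0,0],[0,0,0],0.0918],[[0,0,0],[0,0,0],0.0918],[[0,0,0],[0,0,0],0.0918]]'
python3 -m pendant '[[[0,0,-0.01],[0,0,0],0.0918],[[0,0,-0.03],[0,0,0],0.0918],[[0,0,-0.07],[0,0,0],0.0918],[[0,0,-0.11],[0,0,0],0.0918],[[0,0,-0.15],[0,0,0],0.0918],[[0,0,-0.15],[0,0,0],0.0918],[[0,0,-0.15],[0,0,0],0.0918]]'
python3 -m pendant '[[[-0.03,-0.03,0],[0,0,0],0.0918],[[-0.05,-0.06,0],[0,0,0],0.0918],[[-0.08,-0.09,0],[0,0,0],0.0918],[[-0.11,-0.12,0],[0,0,0],0.0918],[[-0.14,-0.15,0],[0,0,0],0.0918],[[-0.16,-0.18,0],[0,0,0],0.0918],[[-0.16,-0.2,0],[0,0,0],0.0918],[[-0.16,-0.2,0],[0,0,0],0.0918],[[-0.16,-0.2,0],[0,0,0],0.0918]]'
python3 - <<'E'
from h import *
import pickle
a=capture("scene"); b=capture("side"); pickle.dump((a,b),open("end.pkl","wb"))
A=cv2.resize(a["color"][145:270,215:425,::-1],None,fx=3.8,fy=3.8,interpolation=2)
B=cv2.resize(b["color"][140:290,260:410,::-1],None,fx=3.8,fy=3.8,interpolation=2)
cv2.imwrite("pics/ea.png",A); cv2.imwrite("pics/eb.png",B)
E
```

```text
time: 25.92
tool_pos: [642.3, 117.9, 239.0]
tcp_rot: [3.142, -0.0, 1.571]
contact_force: [-0.9, -0.5, -0.6]
grip_width: 91.7
time: 26.5
tool_pos: [642.3, 118.0, 393.2]
tcp_rot: [3.134, -0.001, 1.571]
contact_force: [-0.7, 0.7, -0.5]
grip_width: 91.8
time: 27.25
tool_pos: [441.5, -42.2, 388.7]
tcp_rot: [-3.141, -0.0, 1.569]
contact_force: [1.0, 0.7, 0.5]
grip_width: 91.8
```

View pics/ea.png

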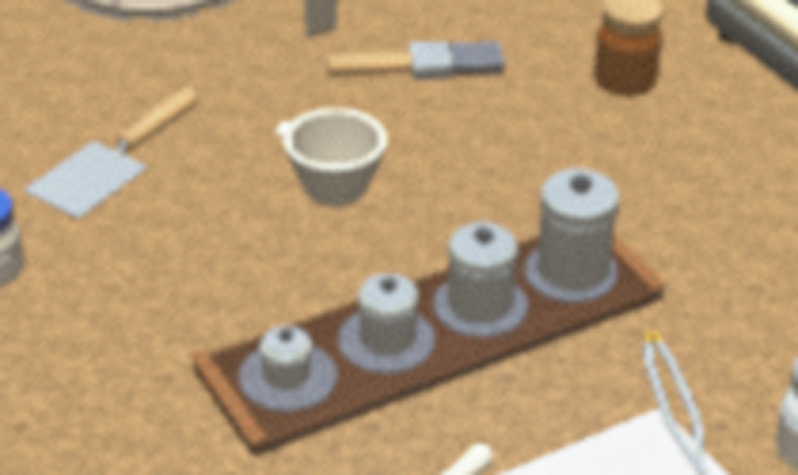

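View pics/eb.png

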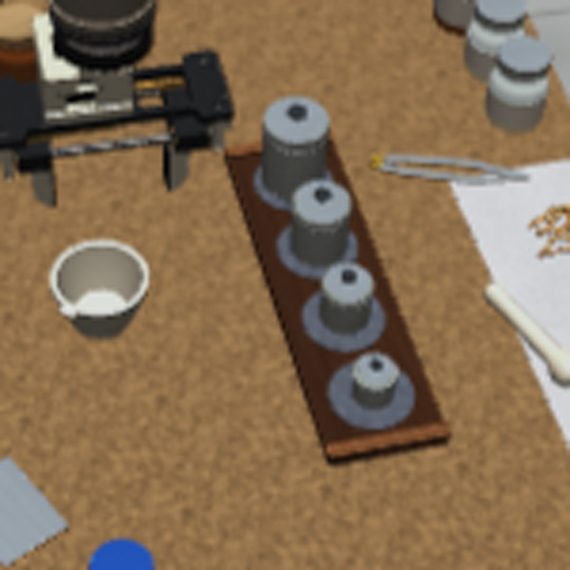

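All four stand upright in size order and the mortar is unmoved at scene crop (336,143). I'll triangulate the knobs (scene crop (580,184), (484,235), (388,285), (286,334)) and hand in if they are centred.

```bash
python3 - <<'E'
from h import *
import pickle
a,b=pickle.load(open("end.pkl","rb"))
s=(np.array([(580,184),(484,235),(388,285),(286,334)])+.5)/3.8-.5+[215,145]
d=(np.array([(297,112),(323,194),(348,275),(376,366)])+.5)/3.8-.5+[260,140]
X,e=tri(a,s,b,d)
off=X[:,:2]-np.array([(641.1,118.3),(644.2,29.3),(648,-58.4),(650.4,-146.8)])
print(X.round(1),e.round(2),"\noff",off.round(1))
if np.abs(off).max()<6: print(close_job())
E
```

```text
[[ 641.3  119.6  108.8]
 [ 645.2   29.    91.2]
 [ 648.1  -57.5   75.2]
 [ 650.5 -147.9   60.4]] [0.03 0.14 0.05 0.53] 
off [[ 0.2  1.3]
 [ 1.  -0.3]
 [ 0.1  0.9]
 [ 0.1 -1.1]]
the job is handed in; nothing more can be done
None
```

I set all four canisters upright on the felt discs in size order, with the largest on disc 1 next to the balance and the smallest on disc 4. I lowered each one until it touched the felt before releasing it. The job is handed in; it used about 27 s of robot time.

- **Centring:** in my last check, from both fixed cameras, each canister is within about 1.3 mm of its disc's centre. The knob heights fit canisters standing upright on 20 mm felt.
- **Forces:** the highest force I read was about 8 N, at the set-downs. These readings come only at the end of each move, so a brief peak in between would not show.
- **Surroundings:** the mortar looks unmoved in the pictures, and the arm finished clear of everything.
- **Disagreement:** the wrist camera and the fixed cameras differed by about 1 mm, which is within the stated calibration. No check failed.

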